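# Fetch the vial from behind the reagent bottles for weighing

### The arm

A 6-joint arm with a two-finger parallel gripper is mounted at the origin on a cart in front of the work surface, level with it; the furniture and walls round the work are solid. World frame = base frame: x ahead of the robot, y to its left, z up, the work surface at z = 0. Lengths are in m, angles in rad, forces in N, time in s.
With the tool pointing down it reaches from about 0.275 to 0.825 m from the base axis. Payload 4.9 kg.
Tool frame: the origin (TCP) lies midway between the tips of the shut fingers; the grasp point (between the pads) lies 19 mm behind it (bot.grip_depth is the distance from the TCP to the grasp point, in m); y points along the fingers, x is the direction in which the jaws open and shut, and the axes are right-handed (so a half turn about y gives the same grasp; the last joint's range is limited). The gripper opens to 85 mm and grips with 20 to 120 N. Pads are 22 mm wide; open, the fingers measure 114 mm over their backs; the gripper's body (76 mm by 85 mm) begins 54 mm behind the grasp point. The pads swing forward as they close: fully open they stand 13 mm farther back than shut.
Start: joints at [1.026, 0.326, -0.193, 1.052, 0, 1.437], TCP at [0.22, 0.504, 0.231] pointing down, gripper open.
Joint ranges: [-2.65, 2.65], [-0.97, 1.79], [-1.3, 1.35], [-1.93, 2.1], [-1.47, 1.37], [-3.14, 3.14]. Speed limits (rad/s): [2.57, 2.57, 3.14, 3.14, 3.14, 3.14].

### API

Orientations are given as a unit quaternion [w, x, y, z].
In Python, from cell import bot gives the robot as it stands. Calls block until the motion is done:
- bot.move_pose(position, orientation): joint-space move of the TCP to a pose.
- bot.move_linear(position, speed=0.15, rotation=None, until_force=None): straight line of the TCP; rotation=None keeps the orientation; speed is the mean speed in m/s. With until_force (N) it stops when the force on the tool has changed by that much, and returns True; else False.
- bot.goto_joints(angles): joint-space move.
- bot.set_gripper(opening, grasp_force=None): opening from 0.0 (shut) to 1.0 (fully open); grasp_force is the grip in N (None keeps the last); returns when the fingers have stopped.
- bot.wait(seconds).
- bot.solve_ik(position, orientation): joint angles nearest the present ones, or None.
- bot.camera(name): name is "scene" or "side" or "wrist"; returns the picture (400x640x3 uint8, red, green, blue); there is no depth.
- bot.calibration(name): a dict with "mtx" (3x3 intrinsics, pixels), "k1" (the pictures are not rectified: a ray, as slopes to the right and down, at radius r is drawn at 1 + k1 r^2 times it, then the intrinsics apply), "extrinsics" (4x4, takes a point from world to camera coordinates); the wrist camera has in their place "hand_eye" (4x4, takes a point from camera to tool coordinates, whose origin is the TCP and whose axes are the tool frame's). Camera axes: x right, y down, z forward; pixel columns grow to the right and rows downward; lengths in m; the calibration is good to about 2 mm. A picture is of the moment at which its call begins: read the wrist's pose just before it. calibration takes no time and is no camera call.
A pose or a line that the arm cannot do raises bot.PlanningError and nothing moves.
- bot.close_job(): hands the job in, once; it reports no verdict.
Trained networks look in the newest picture that a camera, given by its name, has taken for a name from the list of things; names that differ only in an ending like _2 or _b are one class to them, and where a whole thing is asked for, a point or a joint stands for the part that bears it (a point fixed in the world has none). Each returns a list of dicts, best first, with "confidence" (0 to 1); they miss things now and then, are a little off and sometimes report something else, mostly with a low value. They report only what shows in the picture. A call takes as long as a camera call. They do not tell look-alikes from the thing itself.
- bot.search_frame(camera, thing): "bbox" ([left, top, width, height] in pixels, round what is visible of it).
Readings, each from a call of its own:
- bot.read_clock(): time.
- bot.read_joint_positions(): joint angles.
- bot.read_joint_vel(): joint speeds.
- bot.read_joint_efforts(): joint torques, N m.
- bot.read_position(): TCP position.
- bot.read_tool_rot(): TCP orientation.
- bot.read_ft_force(): force on the tool from outside, world axes, zero at the start.
- bot.read_moment(): the same for the moment, N m.
- bot.read_gripper_width(): opening from 0.0 (shut) to 1.0 (fully open).
Only numpy, scipy, OpenCV 4.12 (cv2) and the standard library are available. Lean on these libraries where they do the work, as an engineer would, in place of code of your own. Each camera call takes 0.05 s, during which the arm holds its last target.

### The job

The small vial is hemmed in behind the two tall bottles in the grey caddy: first lift both bottles out and park them upright on the flat steel tray, and only then fetch the vial and stand it upright in the middle of the balance's round pan. When it stands there, put each bottle back upright in the caddy on the very spot it was taken from (the two may not swap places). Never knock anything over, and leave the beaker in the caddy where it is.

Things in the scene. Friction and masses are not known exactly. Their poses are not given: they have to be found in the camera images.
- bottle_large: the larger white screw-cap bottle, the tallest thing in the caddy: body 64 mm diameter up to 108 mm high, screw cap 40 mm diameter from 105 to 125 mm high (fixed to it; may be gripped), 125 mm in all, about 0.2 kg. Origin: centre of its underside; z up its axis. It starts in the front of the caddy, left or right.
- bottle_medium: the smaller of the two tall white screw-cap bottles: body 58 mm diameter up to 90 mm high, screw cap 36 mm diameter from 88 to 105 mm high (fixed to it; may be gripped), 105 mm in all, about 0.1 kg. Origin: centre of its underside; z up its axis. It starts in the front of the caddy beside the larger one, axes 84 mm apart.
- sample_vial: the small screw-cap vial, 22 mm diameter, 51 mm high (cap 20 mm diameter from 40 mm up), light. Origin: centre of its underside; z up its axis. It starts in the caddy about 55 mm behind the line of the two bottles and midway between them.
- glass_beaker: an open clear beaker, 55 mm diameter, 67 mm high, standing in the caddy's rear left corner, about 75 mm from the vial. To be left alone. Origin: centre of its underside.
- caddy: the reagent caddy, a shallow grey plastic tray, 170 mm (its x) by 230 mm (its y), rim 18 mm high, floor 5 mm thick, a low black loop handle at each y end; fixed to the bench. Origin: centre of its underside on the bench; x points from its front row (the bottles) to its rear (the vial), z up.
- steel_tray: the parking tray, a flat stainless steel tray, 220 mm (its x) by 124 mm (its y), rim 15 mm high, floor 4 mm thick, fixed to the bench, empty; it stands to the left or the right of the caddy. Both bottles fit on it one behind the other along its x, 100 mm apart. Origin: centre of its underside; z up.
- pan_centre (a point): the centre of the top face of the balance's flat round steel pan, 92 mm diameter, 48 mm above the bench. The pan does not move. The balance is a low white box 190 by 120 mm with a dark display at its near end, on the other side of the caddy from the steel tray, fixed to the bench; x points away from the display, z up.
There are look-alikes about, which are no part of the job. Leave any turquoise look-alike of the bottle_medium alone.

How it is judged:
On the way, in this order (a step that is already met when the one before it is completed fails the run):
1. both bottles stand upright and released on the steel tray while the vial is still in the caddy (angle between each of bottle_large, bottle_medium's own z axis and vertical below 0.1 rad and linear speed of each of bottle_large, bottle_medium below 0.03 m/s and contact force between the fingers and bottle_large below 0.1 N and x of bottle_large in the frame of steel_tray between -0.085 and 0.085 m and y of bottle_large in the frame of steel_tray between -0.04 and 0.04 m and z of bottle_large in the frame of steel_tray between -0.003 and 0.012 m and contact force between the fingers and bottle_medium below 0.1 N and x of bottle_medium in the frame of steel_tray between -0.085 and 0.085 m and y of bottle_medium in the frame of steel_tray between -0.04 and 0.04 m and z of bottle_medium in the frame of steel_tray between -0.003 and 0.012 m and x of sample_vial in the frame of caddy between -0.08 and 0.08 m and y of sample_vial in the frame of caddy between -0.11 and 0.11 m and z of sample_vial in the frame of caddy between -0.003 and 0.02 m), for 0.2 s.
2. the vial stands upright and released in the middle of the balance pan, both bottles still parked on the steel tray (angle between each of sample_vial, bottle_large, bottle_medium's own z axis and vertical below 0.1 rad and linear speed of each of sample_vial, bottle_large, bottle_medium below 0.03 m/s and contact force between the fingers and sample_vial below 0.1 N and horizontal distance between sample_vial and pan_centre below 0.015 m and z of sample_vial in the frame of pan_centre between -0.006 and 0.006 m and contact force between the fingers and bottle_large below 0.1 N and x of bottle_large in the frame of steel_tray between -0.085 and 0.085 m and y of bottle_large in the frame of steel_tray between -0.04 and 0.04 m and z of bottle_large in the frame of steel_tray between -0.003 and 0.012 m and contact force between the fingers and bottle_medium below 0.1 N and x of bottle_medium in the frame of steel_tray between -0.085 and 0.085 m and y of bottle_medium in the frame of steel_tray between -0.04 and 0.04 m and z of bottle_medium in the frame of steel_tray between -0.003 and 0.012 m), for 0.2 s.
At the end, for the whole second after the job is handed in: The vial stands upright on the balance pan within 15 mm of its centre; each bottle stands upright in the caddy within 15 mm of where it stood at the start; the beaker is within 20 mm of its start; all released and at rest (angle between each of sample_vial, bottle_large, bottle_medium, glass_beaker's own z axis and vertical below 0.1 rad and linear speed of each of sample_vial, bottle_large, bottle_medium below 0.03 m/s and contact force between the fingers and sample_vial below 0.1 N and horizontal distance between sample_vial and pan_centre below 0.015 m and z of sample_vial in the frame of pan_centre between -0.006 and 0.006 m and contact force between the fingers and bottle_large below 0.1 N and distance of each of bottle_large, bottle_medium from where it was at the start of the episode below 0.015 m and contact force between the fingers and bottle_medium below 0.1 N and distance of glass_beaker from where it was at the start of the episode below 0.02 m); the robot touches nothing.
It fails at once if a bottle, the vial or the beaker is knocked over (angle between any of bottle_large, bottle_medium, sample_vial, glass_beaker's own z axis and vertical above 0.6 rad).
It fails at once if the beaker is shifted by more than 20 mm (distance of glass_beaker from where it was at the start of the episode above 0.02 m).
It also fails if it takes over 128 s, if anything falls off the work surface, if the arm or the gripper's body presses on something with over 40 N, if the wrist force passes 120 N, or if a joint passes its speed limit or range.

## Working session

There is one attempt and no reset: what is moved stays moved. The work goes in short steps, each a Python script; the robot and the scene stay as the last script left them, time stands still between calls to the robot, and variables do not carry over. Pictures are saved under pics/ and viewed, and the job is handed in when it is done.

```bash
ls; mkdir -p pics
python3 - <<'E'
from cell import bot
import cv2,numpy as np
print(bot.read_clock(), bot.read_position(), bot.read_tool_rot())
for c in ["scene","side","wrist"]:
    im=bot.camera(c); cv2.imwrite(f"pics/{c}0.png",cv2.cvtColor(im,cv2.COLOR_RGB2BGR))
    k=bot.calibration(c); print(c,{a:np.round(np.array(b),4).tolist() for a,b in k.items()})
    if c!="wrist":
        for t in ["bottle_large","bottle_medium","sample_vial","glass_beaker","caddy","steel_tray","pan_centre"]:
            print(t,[(np.round(d["bbox"],1).tolist(),round(d["confidence"],2)) for d in bot.search_frame(c,t)])
print(bot.read_clock())
E
```

```text
pics
0.0 [0.21933937 0.5037579  0.2305389 ] [-0.59121317  0.59172239  0.38698294 -0.38804099]
scene {'mtx': [[480.7201, 0.0, 327.9805], [0.0, 480.7201, 206.098], [0.0, 0.0, 1.0]], 'k1': -0.0162, 'extrinsics': [[0.8987, -0.4382, 0.0177, -0.519], [-0.3016, -0.6469, -0.7004, 0.2693], [0.3184, 0.6241, -0.7135, 1.1187], [0.0, 0.0, 0.0, 1.0]]}
bottle_large [([315.1, 210.1, 24.1, 45.2], 0.7)]
bottle_medium [([407.8, 226.4, 26.9, 37.6], 0.73)]
sample_vial []
glass_beaker [([314.3, 186.8, 16.7, 23.8], 0.79)]
caddy [([278.3, 199.5, 97.7, 75.6], 0.66)]
steel_tray [([272.7, 285.5, 107.5, 80.4], 0.91)]
pan_centre [([208.1, 149.7, 71.3, 48.5], 0.58)]
side {'mtx': [[485.4872, 0.0, 317.5272], [0.0, 485.4872, 208.1128], [0.0, 0.0, 1.0]], 'k1': -0.0023, 'extrinsics': [[0.9958, -0.0911, 0.0015, -0.6179], [-0.0521, -0.5822, -0.8114, 0.1167], [0.0748, 0.8079, -0.5845, 1.05], [0.0, 0.0, 0.0, 1.0]]}
bottle_large [([279.8, 200.7, 31.7, 56.5], 0.75)]
bottle_medium [([388.5, 243.5, 30.4, 57.6], 0.79), ([276.4, 184.9, 22.1, 44.7], 0.58)]
sample_vial [([313.5, 217.3, 7.9, 19.2], 0.63)]
glass_beaker [([300.9, 185.1, 27.4, 34.8], 0.81)]
caddy [([262.9, 198.0, 91.7, 83.8], 0.7)]
steel_tray [([177.2, 294.5, 129.8, 70.3], 0.72), ([273.8, 183.3, 24.3, 46.9], 0.17)]
pan_centre [([211.4, 153.1, 69.6, 34.3], 0.97)]
wrist {'mtx': [[356.0028, 0.0, 319.9249], [0.0, 356.0028, 202.04], [0.0, 0.0, 1.0]], 'k1': -0.0076, 'hand_eye': [[1.0, -0.0014, -0.0011, -0.0007], [0.0006, -0.2968, 0.955, -0.1436], [-0.0017, -0.9549, -0.2968, 0.0766], [0.0, 0.0, 0.0, 1.0]]}
0.85
```

View pics/scene0.png

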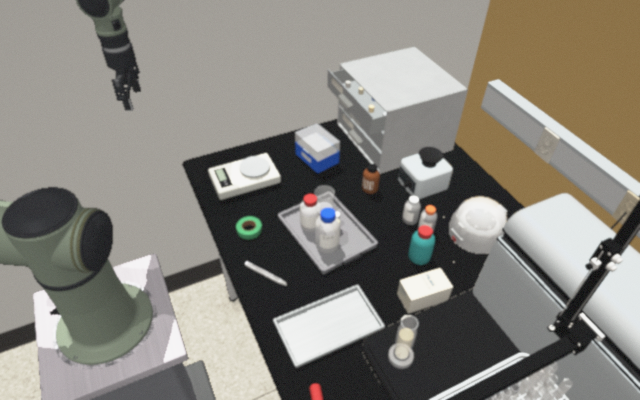

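View pics/side0.png

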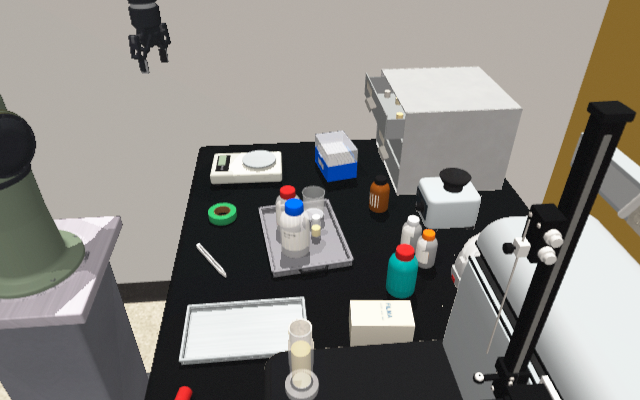

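View pics/wrist0.png

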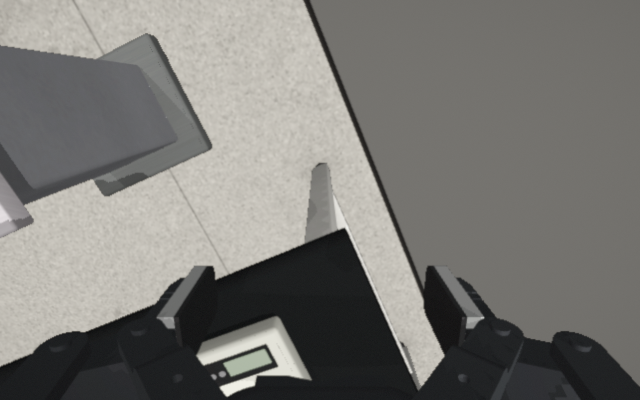

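Run:
```python
import cv2
a=cv2.imread("pics/scene0.png")[140:380,190:450]; b=cv2.imread("pics/side0.png")[140:380,170:430]
a=cv2.resize(a,None,fx=3,fy=3,interpolation=cv2.INTER_CUBIC); b=cv2.resize(b,None,fx=3,fy=3,interpolation=cv2.INTER_CUBIC)
cv2.imwrite("pics/scene0c.png",a[:600]); cv2.imwrite("pics/side0c.png",b[:600])
```

```text
(no output)
```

View pics/scene0c.png

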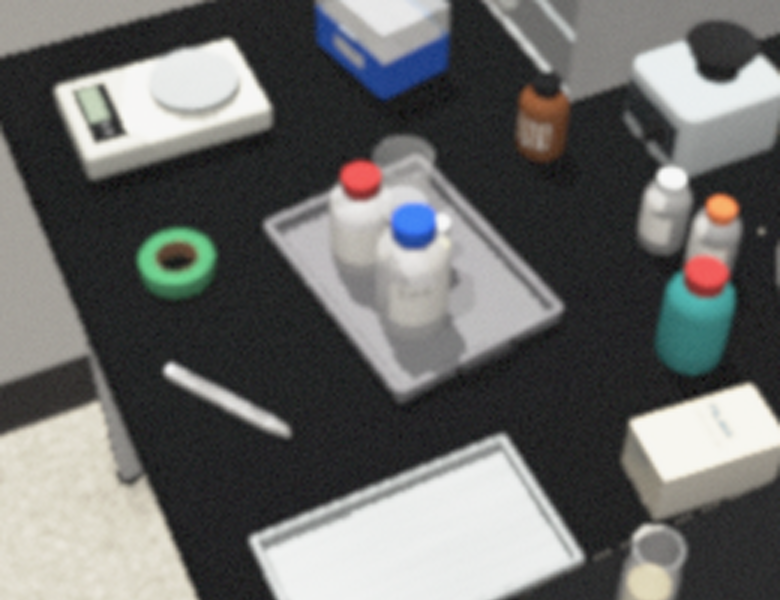

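View pics/side0c.png

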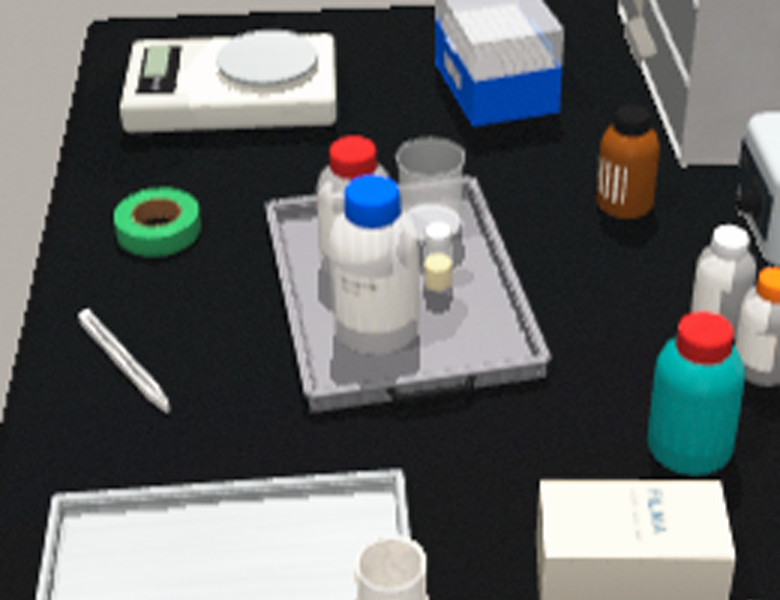

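```bash
cat > h.py <<'E'
from cell import bot
import cv2,numpy as np
from scipy.spatial.transform import Rotation as Rn
def ray(c,uv,wT=None):
    k=bot.calibration(c)
    p=cv2.undistortPoints(np.array(uv,float).reshape(-1,1,2),k["mtx"],np.array([k["k1"],0,0,0.]))[:,0]
    d=np.c_[p,np.ones(len(p))]
    if c=="wrist": T=wT@np.array(k["hand_eye"])
    else: T=np.linalg.inv(k["extrinsics"])
    return T[:3,3],d@T[:3,:3].T
def onplane(c,uv,z,wT=None):
    o,d=ray(c,uv,wT); z=np.broadcast_to(z,len(d))
    return o+d*((z-o[2])/d[:,2])[:,None]
def proj(c,P,wT=None):
    k=bot.calibration(c); T=np.linalg.inv(wT@np.array(k["hand_eye"])) if c=="wrist" else np.array(k["extrinsics"])
    P=np.atleast_2d(P)
    return cv2.projectPoints(P.astype(float),cv2.Rodrigues(T[:3,:3])[0],T[:3,3],np.array(k["mtx"],float),np.array([k["k1"],0,0,0.]))[0][:,0]
def quat(a):  # jaw axis (tool x) at angle a in the xy-plane, tool y down
    x=np.array([np.cos(a),np.sin(a),0]);y=np.array([0,0,-1.]);z=np.cross(x,y)
    q=Rn.from_matrix(np.c_[x,y,z]).as_quat(); return [q[3],q[0],q[1],q[2]]
def tool():
    q=np.array(bot.read_tool_rot());T=np.eye(4);T[:3,:3]=Rn.from_quat([q[1],q[2],q[3],q[0]]).as_matrix();T[:3,3]=bot.read_position();return T
def shot(c,name):
    T=tool(); im=bot.camera(c); cv2.imwrite(f"pics/{name}.png",cv2.cvtColor(im,cv2.COLOR_RGB2BGR)); return T
def crop(name,x0,y0,x1,y1,f):
    a=cv2.imread(f"pics/{name}.png")[y0:y1,x0:x1]; cv2.imwrite(f"pics/{name}c.png",cv2.resize(a,None,fx=f,fy=f,interpolation=cv2.INTER_CUBIC))
E
python3 - <<'E'
from h import *
np.set_printoptions(precision=3,suppress=True)
f=lambda x,y:(170+x/3,140+y/3)
g=lambda x,y:(190+x/3,140+y/3)
print("side large cap",onplane("side",[f(372,190)],.13), "med cap",onplane("side",[f(354,145)],.11),"vial",onplane("side",[f(438,232)],.056))
print("scene large cap",onplane("scene",[g(415,215)],.13), "med cap",onplane("scene",[g(361,172)],.11),"vial",onplane("scene",[g(445,222)],.056))
print("pan", onplane("side",[f(267,58)],.048),onplane("scene",[g(195,80)],.048))
print("beaker top",onplane("side",[f(430,155)],.072))
print("caddy rim side",onplane("side",[f(267,203),f(470,180),f(548,360),f(312,403)],[.018]*4))
print("caddy rim scene",onplane("scene",[g(268,222),g(418,158),g(562,308),g(402,395)],[.018]*4))
print("tray rim scene",onplane("scene",[(274,321),(357,287.5),(383,325),(293,362)],[.015]*4))
print("tray rim side",onplane("side",[(188,305),(304,299),(308,350),(181,361)],[.015]*4))
print("tall glass",onplane("side",[(301,325)],.1),onplane("side",[(302,385)],.0),onplane("scene",[(401,357)],.0))
T=tool();print(T)
E
```

```text
side large cap [[ 0.57  -0.015  0.13 ]] med cap [[0.561 0.073 0.11 ]] vial [[0.62  0.031 0.056]]
scene large cap [[ 0.57  -0.012  0.13 ]] med cap [[0.559 0.072 0.11 ]] vial [[0.623 0.032 0.056]]
pan [[0.49  0.317 0.048]] [[0.489 0.319 0.048]]
beaker top [[0.621 0.111 0.072]]
caddy rim side [[ 0.489  0.134  0.018]
 [ 0.657  0.151  0.018]
 [ 0.688 -0.075  0.018]
 [ 0.521 -0.104  0.018]]
caddy rim scene [[ 0.491  0.134  0.018]
 [ 0.656  0.152  0.018]
 [ 0.687 -0.074  0.018]
 [ 0.518 -0.099  0.018]]
tray rim scene [[ 0.353 -0.175  0.015]
 [ 0.571 -0.175  0.015]
 [ 0.576 -0.293  0.015]
 [ 0.353 -0.287  0.015]]
tray rim side [[ 0.356 -0.171  0.015]
 [ 0.578 -0.175  0.015]
 [ 0.577 -0.296  0.015]
 [ 0.36  -0.3    0.015]]
tall glass [[ 0.565 -0.313  0.1  ]] [[ 0.562 -0.354  0.   ]] [[ 0.577 -0.373 -0.   ]]
[[ 0.399  0.    -0.917  0.22 ]
 [ 0.917  0.     0.399  0.504]
 [ 0.    -1.    -0.     0.231]
 [ 0.     0.     0.     1.   ]]
```

Run:
```python
from h import *
np.set_printoptions(precision=3,suppress=True)
bot.move_pose([0.585,0.10,0.32],quat(0.12))
T=shot("wrist","w1"); np.save("w1.npy",T)
for t in ["bottle_large","bottle_medium","sample_vial","glass_beaker"]:
    print(t,[(np.round(d["bbox"],1).tolist(),round(d["confidence"],2)) for d in bot.search_frame("wrist",t)])
print(T[:3,3],bot.read_joint_positions(),bot.read_clock())
for n,P in dict(L=[.57,-.0135,.13],M=[.56,.0725,.11],V=[.621,.0315,.056],B=[.621,.111,.072]).items(): print(n,proj("wrist",P,T))
```

```text
bottle_large [([268.5, 214.3, 55.1, 75.9], 0.78)]
bottle_medium [([407.4, 312.1, 36.8, 62.7], 0.94), ([267.9, 152.0, 52.2, 60.3], 0.7)]
sample_vial [([329.1, 196.7, 21.0, 27.4], 0.62)]
glass_beaker [([328.8, 128.0, 52.9, 52.2], 0.72)]
[0.585 0.101 0.32 ] [0.046 0.372 0.099 1.298 0.    1.496] 3.0917
L [[294.265 278.21 ]]
M [[294.152 193.764]]
V [[343.795 219.524]]
B [[354.714 157.53 ]]
```

View pics/w1.png

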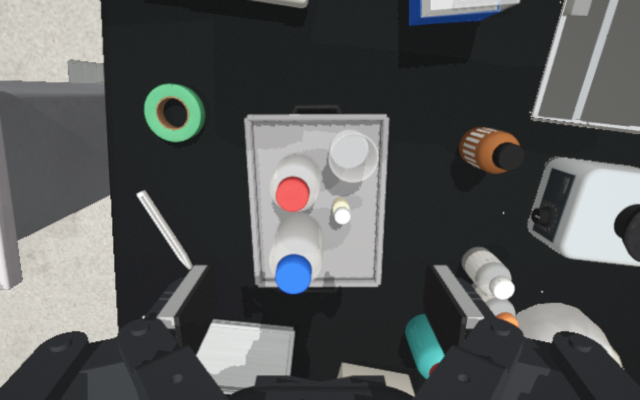

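Run:
```python
from h import *
np.set_printoptions(precision=3,suppress=True)
T=np.load("w1.npy"); crop("w1",235,100,400,300,3)
print(onplane("wrist",[(294,274),(292,194),(342,214.5),(354,157)],[.13,.11,.056,.072],T))
print("rim",onplane("wrist",[(247,115),(388,115),(382,286),(255,286)],.018,T))
```

```text
[[ 0.569 -0.009  0.13 ]
 [ 0.558  0.072  0.11 ]
 [ 0.618  0.038  0.056]
 [ 0.62   0.111  0.072]]
rim [[ 0.489  0.138  0.018]
 [ 0.66   0.159  0.018]
 [ 0.693 -0.075  0.018]
 [ 0.515 -0.096  0.018]]
```

View pics/w1c.png

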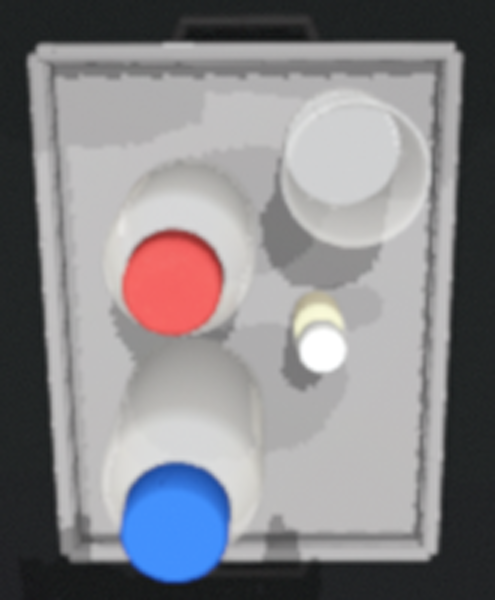

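Candidates: bottle_large is the blue cap at wrist (294,277), and no other thing matches it. For bottle_medium the choice is the red cap at (292,195) or the turquoise decoy at (425,345). For the vial the choice is the white cap in the caddy at (342,216) or the white bottles outside it at (490,280) and (505,320). The crop confirms blue-cap white, red-cap white and the small white-cap vial inside the caddy. The cap spacing of 84.7 mm agrees with the 84 mm given.

```bash
cat >> h.py <<'E'
def st(m=""):
    print(m,np.round(bot.read_position(),4),"w",round(bot.read_gripper_width(),3),"F",np.round(bot.read_ft_force(),1),"t",round(bot.read_clock(),1))
def pick(x,y,z,a,force,op=1.0,zup=.22):
    bot.move_pose([x,y,zup],quat(a)); bot.set_gripper(op)
    bot.move_linear([x,y,z],speed=.12); st("down"); bot.set_gripper(0.0,force); st("gripped")
    bot.move_linear([x,y,zup],speed=.12); st("up")
def place(x,y,z,a,zup=.22,op=1.0):
    bot.move_pose([x,y,zup],quat(a)); bot.move_linear([x,y,z+.010],speed=.12)
    r=bot.move_linear([x,y,z-.004],speed=.02,until_force=3); st(f"contact {r} target z {z}")
    bot.set_gripper(op); bot.wait(.2); bot.move_linear([x,y,zup],speed=.15); st("released")
E
python3 - <<'E'
from h import *
# feasibility
for p,a in [((.57,-.012,.065),.12),((.57,-.012,.22),.12),((.415,-.235,.064),np.pi/2),((.415,-.235,.22),np.pi/2),((.5595,.072,.062),-.2),((.515,-.235,.06),np.pi/2),((.62,.033,.025),.12),((.49,.318,.08),1.16)]:
    print(p,bot.solve_ik(list(p),quat(a)) is not None)
pick(.570,-.012,.065,.12,50)
shot("scene","s2"); shot("wrist","w2")
E
```

```text
(0.57, -0.012, 0.065) True
(0.57, -0.012, 0.22) True
(0.415, -0.235, 0.064) True
(0.415, -0.235, 0.22) True
(0.5595, 0.072, 0.062) True
(0.515, -0.235, 0.06) True
(0.62, 0.033, 0.025) True
(0.49, 0.318, 0.08) True
down [ 0.5707 -0.0121  0.0657] w 1.001 F [-0.1  0.4  0.4] t 5.4
gripped [ 0.5704 -0.0121  0.066 ] w 0.706 F [-1.5 -0.3  5.1] t 5.8
up [ 0.5694 -0.0119  0.2191] w 0.713 F [-0.5  0.3 -2. ] t 7.2
```

View pics/s2.png

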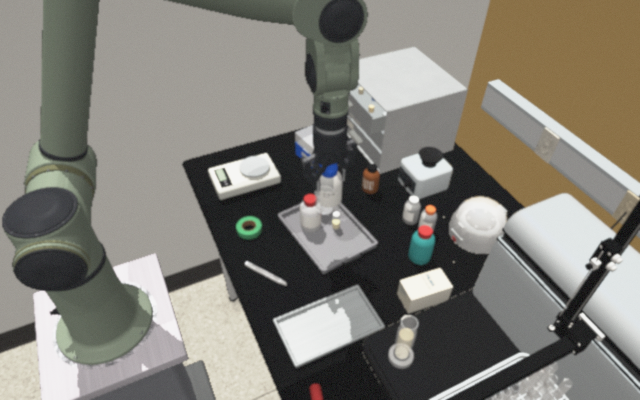

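View pics/w2.png

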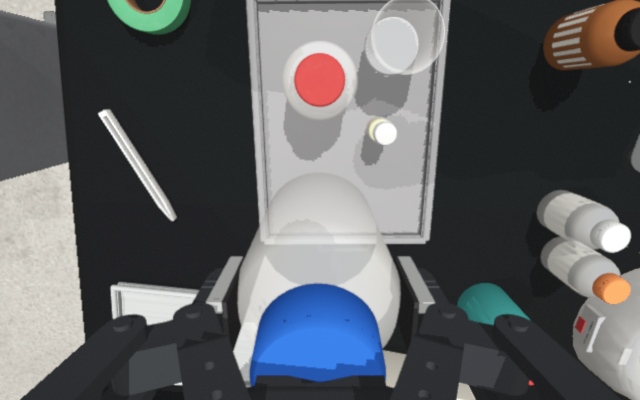

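The large bottle hangs upright in the jaws. Medium (320,80), vial (383,131) and beaker (408,40) still stand in the caddy. I'll park the large one next.

Run:
```python
from h import *
np.set_printoptions(precision=3,suppress=True)
T=tool(); print(onplane("wrist",[(320,79),(384,132),(408,35)],[.11,.056,.072],T))
place(.415,-.235,.065,np.pi/2)
T=shot("wrist","w3"); np.save("w3.npy",T); print(T[:3,3])
```

```text
[[0.558 0.071 0.11 ]
 [0.617 0.037 0.056]
 [0.62  0.111 0.072]]
contact True target z 0.065 [ 0.415 -0.235  0.065] w 0.713 F [-0.4  0.3  4.9] t 10.9
released [ 0.414 -0.235  0.219] w 0.996 F [ 0.6 -0.   0.2] t 12.7
[ 0.415 -0.235  0.219]
```

View pics/w3.png

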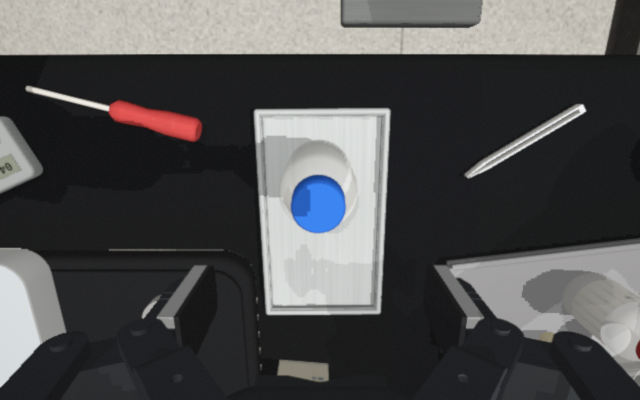

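Run:
```python
from h import *
np.set_printoptions(precision=3,suppress=True)
T=np.load("w3.npy"); print(onplane("wrist",[(255,109),(389,109),(381,313),(268,314)],.015,T),onplane("wrist",[(318,206)],.129,T))
pick(.559,.0715,.062,-.2,40)
shot("side","sd4"); shot("wrist","w4")
```

```text
[[ 0.353 -0.296  0.015]
 [ 0.353 -0.169  0.015]
 [ 0.577 -0.166  0.015]
 [ 0.578 -0.294  0.015]] [[ 0.413 -0.236  0.129]]
down [0.56  0.071 0.063] w 1.004 F [-0.2 -0.1 -0.3] t 16.5
gripped [0.56  0.071 0.063] w 0.629 F [-1.3 -0.6  4.7] t 16.9
up [0.558 0.071 0.219] w 0.627 F [-0.1 -1.  -1. ] t 18.4
```

View pics/sd4.png

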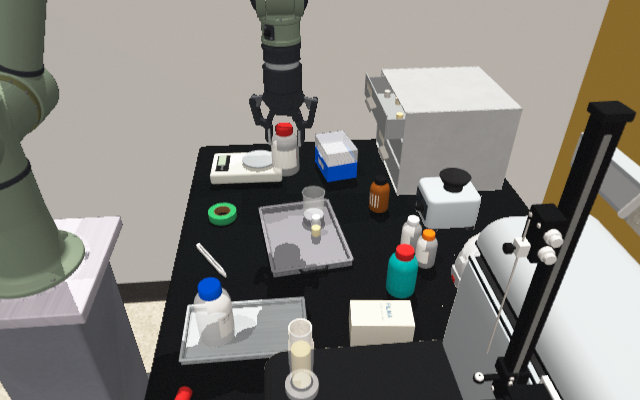

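View pics/w4.png

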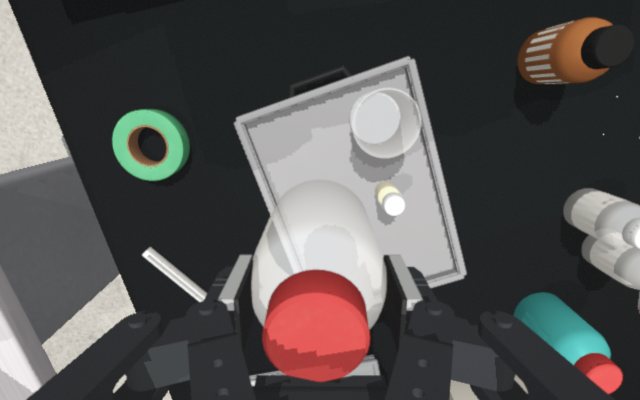

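The medium bottle (side 285,150) is held upright. The large one stands on the tray (210,315), and the beaker and vial are undisturbed.

Run:
```python
from h import *
np.set_printoptions(precision=3,suppress=True)
place(.516,-.234,.062,np.pi/2)
T=shot("side","sd5"); shot("scene","s5")
bot.move_pose([.60,.09,.22],quat(.12))
T=shot("wrist","w5"); np.save("w5.npy",T); print(T[:3,3],bot.read_clock())
for t in ["sample_vial","glass_beaker"]:
    print(t,[(np.round(d["bbox"],1).tolist(),round(d["confidence"],2)) for d in bot.search_frame("wrist",t)])
crop("s5",190,140,440,340,3)
```

```text
contact True target z 0.062 [ 0.516 -0.234  0.062] w 0.626 F [-1.2  0.7  5. ] t 22.4
released [ 0.515 -0.234  0.219] w 0.998 F [-0.6  0.5 -0.6] t 24.2
[0.6  0.09 0.22] 26.1167
sample_vial [([321.0, 210.9, 25.4, 36.9], 0.59)]
glass_beaker [([315.5, 126.8, 63.4, 66.2], 0.66)]
```

View pics/sd5.png

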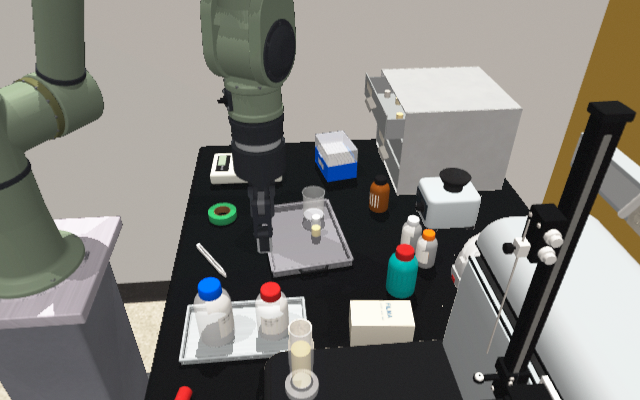

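View pics/w5.png

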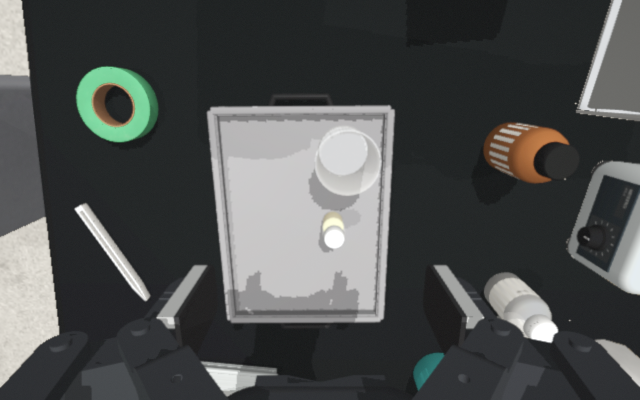

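Run:
```python
from h import *
np.set_printoptions(precision=4,suppress=True)
T=np.load("w5.npy"); crop("w5",300,110,400,260,4)
print(onplane("wrist",[(334,238),(348,160)],[.056,.072],T))
f=lambda x,y:(170+x/3,140+y/3)
print(onplane("side",[f(438,232)],.056))
```

```text
[[0.6183 0.036  0.056 ]
 [0.6193 0.1133 0.072 ]]
[[0.6198 0.0315 0.056 ]]
```

View pics/w5c.png

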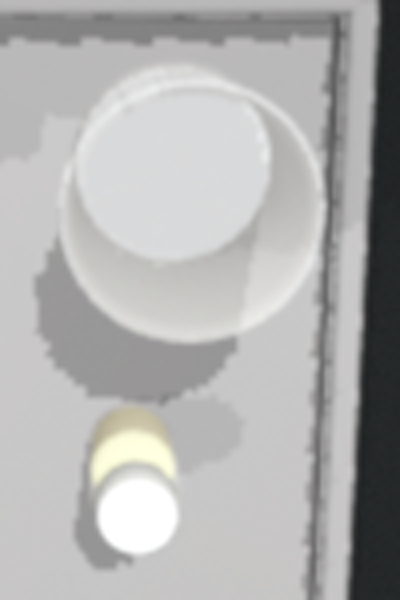

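Run:
```python
import cv2
a=cv2.imread("pics/sd5.png")[170:280,250:360]; cv2.imwrite("pics/sd5c.png",cv2.resize(a,None,fx=5,fy=5,interpolation=cv2.INTER_CUBIC))
```

```text
(no output)
```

View pics/sd5c.png

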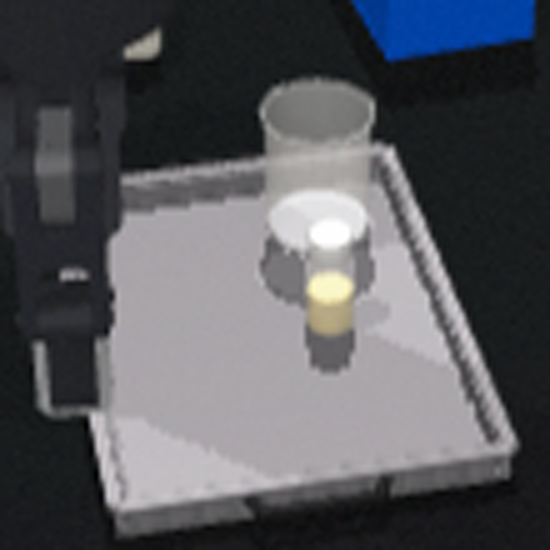

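Run:
```python
from h import *
np.set_printoptions(precision=4,suppress=True)
print(onplane("side",[(316,233.5)],.005))
pick(.619,.034,.028,.12,20,op=.6)
shot("side","sd6")
# view of the pan, camera placed to see it
bot.move_pose([.47,.30,.24],quat(.58))
T=shot("wrist","w6"); np.save("w6.npy",T); st()
print([(np.round(d["bbox"],1).tolist(),round(d["confidence"],2)) for d in bot.search_frame("wrist","pan_centre")],proj("wrist",[.4895,.318,.048],T))
```

```text
[[0.6203 0.0371 0.005 ]]
down [0.6196 0.034  0.0288] w 0.6 F [-0.7  0.6 -0.2] t 28.8
gripped [0.6194 0.034  0.0285] w 0.245 F [-0.2  0.9  3.1] t 29.1
up [0.6186 0.034  0.2192] w 0.247 F [-0.2  0.2 -0.8] t 30.9
 [0.4709 0.2991 0.2398] w 0.241 F [ 0.7 -0.1  0.3] t 32.1
[([207.7, 25.7, 223.4, 212.6], 0.76)] [[348.2478 168.3847]]
```

View pics/w6.png

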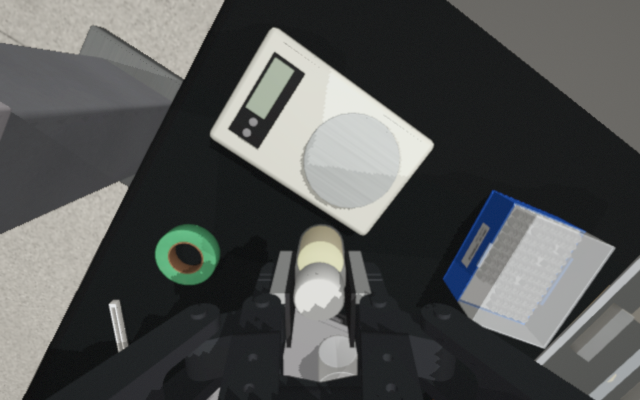

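View pics/sd6.png

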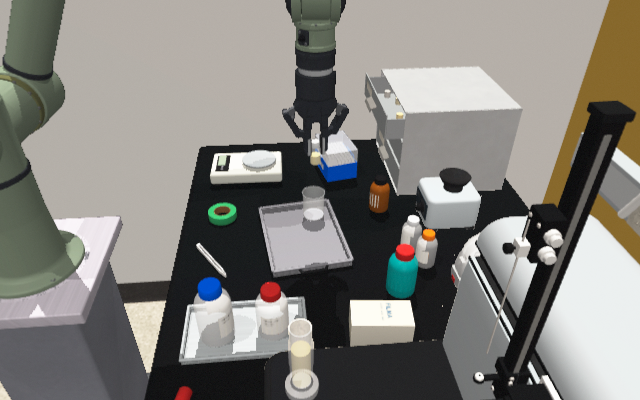

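Run:
```python
from h import *
np.set_printoptions(precision=4,suppress=True)
T=np.load("w6.npy")
im=cv2.imread("pics/w6.png"); g=cv2.cvtColor(im,cv2.COLOR_BGR2GRAY)
print(onplane("wrist",[(351.5,160.5)],.048,T))
p=T[:3,3]
a=np.linspace(0,2*np.pi,60)
for c,r,z,col in [((.4895,.318),.046,.048,(0,0,255)),(p[:2],.011,p[2]-.0235,(0,255,0)),(p[:2],.010,p[2]+.0275,(255,0,0))]:
    P=np.c_[c[0]+r*np.cos(a),c[1]+r*np.sin(a),0*a+z]
    for u,v in proj("wrist",P,T): cv2.circle(im,(int(round(u)),int(round(v))),1,col,-1)
cv2.imwrite("pics/w6o.png",cv2.resize(im[90:350,200:440],None,fx=2.3,fy=2.3))
```

```text
[[0.4878 0.326  0.048 ]]
```

View pics/w6o.png

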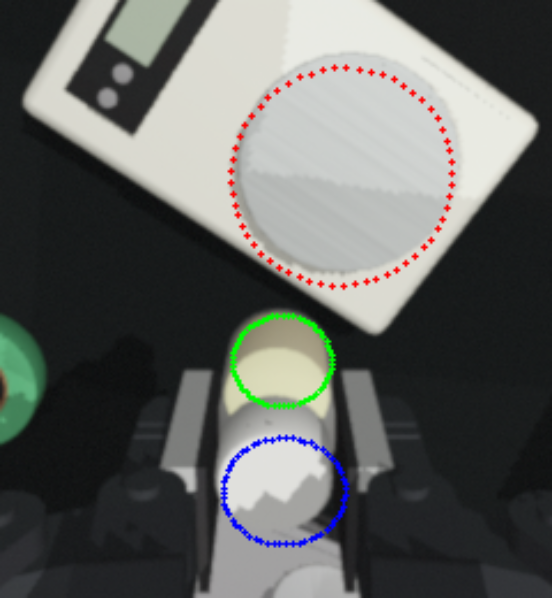

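Run:
```python
from h import *
np.set_printoptions(precision=4,suppress=True)
place(.4895,.320,.0715,.58,op=.6)
bot.move_pose([.47,.27,.24],quat(.58))
T=shot("wrist","w7"); np.save("w7.npy",T); shot("side","sd7"); shot("scene","s7"); st()
im=cv2.hconcat([cv2.resize(cv2.imread("pics/w7.png")[0:280,180:460],(440,440)),cv2.resize(cv2.imread("pics/sd7.png")[130:210,200:280],(360,440))])
cv2.imwrite("pics/w7c.png",im)
```

```text
contact True target z 0.0715 [0.4897 0.3201 0.0713] w 0.247 F [0.8 0.5 3.3] t 34.3
released [0.4889 0.3197 0.219 ] w 0.6 F [ 0.2  0.5 -0.1] t 36.0
 [0.47   0.2704 0.2392] w 0.599 F [ 0.4 -0.9 -0.4] t 36.5
```

View pics/w7c.png

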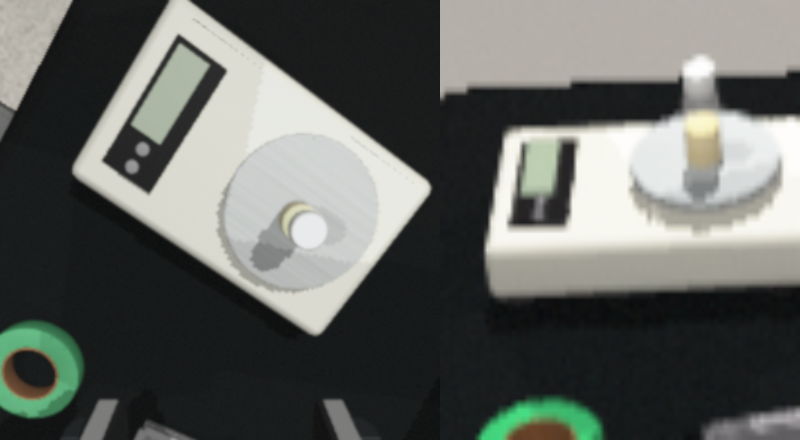

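View pics/s7.png

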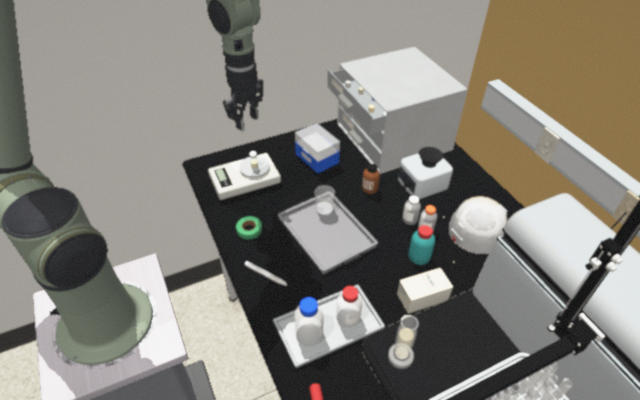

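The vial stands upright on the pan, with its base about 3–6 mm from the centre. Both bottles are on the tray. I'll return the medium bottle now, then the large.

Run:
```python
from h import *
bot.move_pose([.50,.05,.25],quat(.6))
pick(.516,-.234,.061,np.pi/2,40)
place(.5595,.0715,.0625,-.2)
shot("side","sd8"); shot("wrist","w8")
```

```text
down [ 0.5166 -0.2343  0.0617] w 1.002 F [ 0.1  0.9 -0.6] t 40.7
gripped [ 0.5165 -0.2341  0.0618] w 0.63 F [-1.3  1.2  5.7] t 41.1
up [ 0.5155 -0.2337  0.2191] w 0.625 F [ 0.3  0.2 -1.4] t 42.5
contact True target z 0.0625 [0.5597 0.0716 0.0628] w 0.63 F [0.5 0.1 5.4] t 46.4
released [0.5588 0.0715 0.2191] w 1.007 F [ 0.2 -0.6 -0.2] t 48.3
```

View pics/sd8.png

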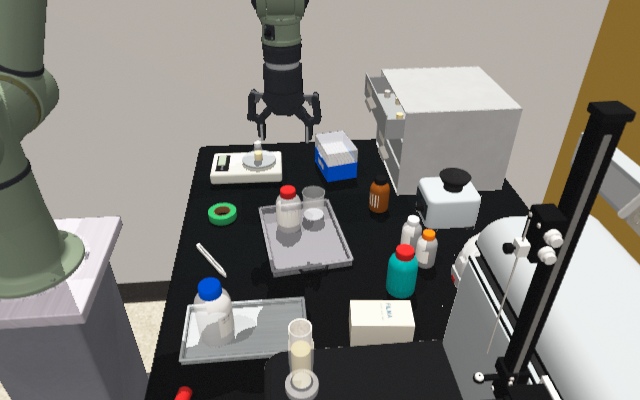

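View pics/w8.png

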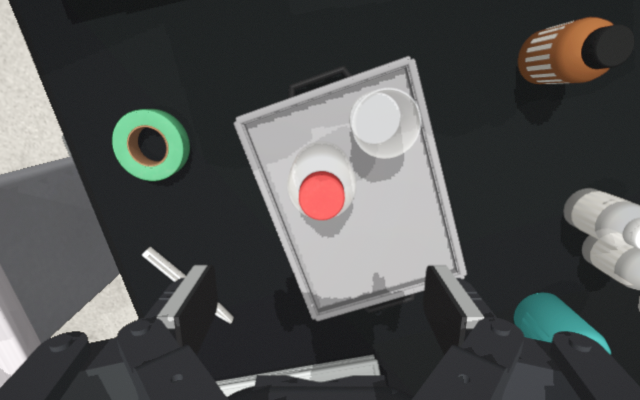

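The medium bottle is back in its spot, upright (side cap 288,192, as at the start). Next is the large bottle.

Run:
```python
from h import *
np.set_printoptions(precision=3,suppress=True)
pick(.415,-.235,.064,np.pi/2,50)
place(.570,-.012,.0655,.12)
bot.move_pose([.30,.0,.30],quat(.12))
bot.wait(.3)
for c in ["side","scene"]:
    shot(c,c+"9")
    for t in ["bottle_large","bottle_medium","glass_beaker","sample_vial"]:
        print(c,t,[(np.round(d["bbox"],1).tolist(),round(d["confidence"],2)) for d in bot.search_frame(c,t)])
d0=cv2.imread("pics/side0.png")[140:290,170:390];d1=cv2.imread("pics/side9.png")[140:290,170:390]
cv2.imwrite("pics/cmp.png",cv2.vconcat([cv2.resize(d0,None,fx=2,fy=2),cv2.resize(d1,None,fx=2,fy=2)])[:600])
st()
```

```text
down [ 0.415 -0.235  0.065] w 0.999 F [0.5 0.4 1.4] t 52.1
gripped [ 0.415 -0.235  0.065] w 0.712 F [-0.3  1.1  6.8] t 52.5
up [ 0.415 -0.235  0.219] w 0.715 F [-0.5 -0.6 -1.6] t 53.9
contact True target z 0.0655 [ 0.57  -0.012  0.066] w 0.712 F [0.5 0.5 4.3] t 57.5
released [ 0.569 -0.012  0.219] w 0.999 F [ 0.5 -0.4  0.2] t 59.3
side bottle_large []
side bottle_medium [([387.8, 243.2, 30.4, 58.0], 0.84), ([275.0, 184.7, 24.2, 42.9], 0.72)]
side glass_beaker [([300.9, 184.3, 23.3, 38.3], 0.76)]
side sample_vial [([252.5, 140.0, 10.6, 18.8], 0.48)]
scene bottle_large [([318.6, 211.8, 24.0, 42.8], 0.82), ([316.8, 187.5, 17.5, 19.9], 0.38)]
scene bottle_medium [([408.8, 229.3, 24.2, 34.8], 0.95), ([299.5, 194.0, 23.3, 39.6], 0.84), ([209.0, 151.0, 73.5, 46.8], 0.41)]
scene glass_beaker [([316.8, 187.4, 16.6, 20.3], 0.74)]
scene sample_vial []
 [ 0.3 -0.   0.3] w 0.999 F [ 0.6  0.3 -0.2] t 61.2
```

View pics/cmp.png

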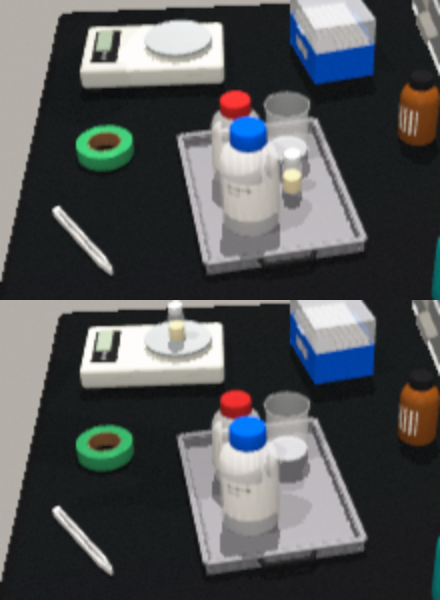

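View pics/scene9.png

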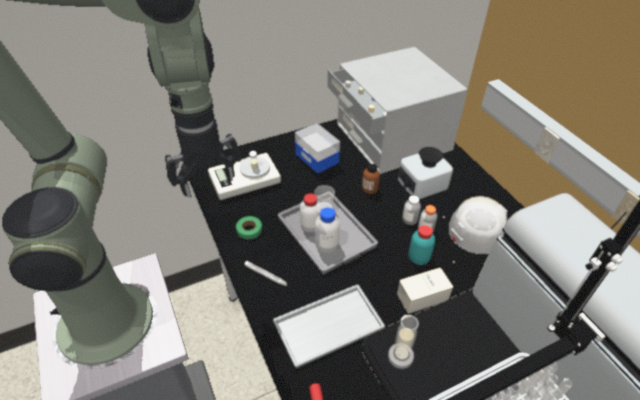

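Bottles and beaker match the start picture, the gripper is clear, and the vial stands on the pan. One last numeric check of the vial before handing in.

Run:
```python
from h import *
a=np.linspace(0,2*np.pi,90); out=[]
for c,x0,y0 in [("side",205,125),("scene",205,140)]:
    im=cv2.imread(f"pics/{c}9.png")[y0:y0+75,x0:x0+85]; s=4; im=cv2.resize(im,None,fx=s,fy=s,interpolation=cv2.INTER_CUBIC)
    for r,z,col in [(.046,.048,(0,0,255)),(.011,.048,(0,200,0)),(.010,.099,(255,0,0))]:
        for u,v in proj(c,np.c_[.4895+r*np.cos(a),.320+r*np.sin(a),0*a+z]): cv2.circle(im,(int((u-x0+.5)*s),int((v-y0+.5)*s)),0,col,-1)
    out.append(im)
cv2.imwrite("pics/pan.png",cv2.hconcat(out))
```

```text
(no output)
```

View pics/pan.png

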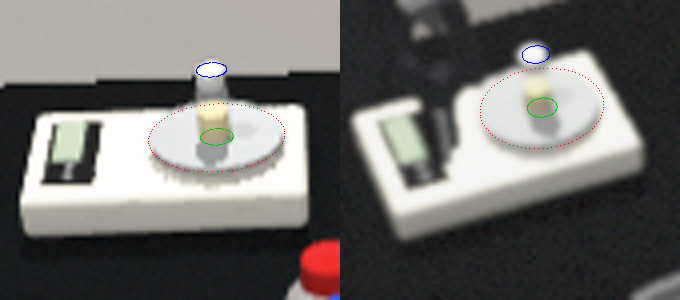

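The overlay shows the pan on its modelled circle, and the vial upright about 3 mm off the centre. Handing in.

Run:
```python
from h import *
print(bot.read_clock()); bot.close_job()
```

```text
61.1583
the job is handed in; nothing more can be done
```

I parked both bottles upright on the steel tray (blue-cap large first, then red-cap medium). Then I stood the vial on the balance pan and put medium and large back at the positions I took them from. The job was handed in at 61 s of the 128 s allowed, and no verdict was reported.

**Last checks:**
- **Bottles and beaker:** in the side picture they look the same as at the start.
- **Vial:** it stands upright on the pan. The final overlay puts it about 3 mm from the centre.
- **Gripper:** it is open and well clear of everything.

**Disagreements and misses:**
- The wrist camera put the pan centre up to 8 mm farther in y than the two fixed cameras. I aimed mainly by the fixed ones. In the wrist view after placing, the vial's offset read about 6 mm, still inside the 15 mm limit.
- In the final search the detector missed the large bottle in the side view and the vial in the scene view, though both are plainly visible in those pictures.

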